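Tip the empty cans into the tub that takes cans

TASK

Pick up the white tray by its arch handle and, over whichever grey tub already has old cans in it (not the one with cardboard), tip it lip-first so that all three empty cans roll into that tub. Then set the empty tray gently back, upright and in the middle of its cork mat, let go, and leave the other breakfast things undisturbed.

Things in the scene. Friction and masses are not known exactly. Their poses are not given: they have to be found in the camera images.
- tray: white tray, loose, 180 long (its x) x 110 wide (its y), floor 5 thick, 0.3 kg, standing on the mat with the 3 loose cans lying across it (along its y), can tops 57 over its underside. Sides and back (+x) 45 high; front (-x, first towards the robot) only a low lip: cans roll out there when it is tipped front-down beyond about 35 deg. Origin: centre of underside; x to the back, z up
- tray_grip (a point): middle of the flat crossbar of the tray's dark wooden arch handle: bar along the tray's y (clear length 98), 10 thick along the tray's x, 28 high (90 to 118 over the tray's underside). The point is 20 behind the tray's centre and 104 over its underside. Axes as the tray
- tray_lip (a point): middle of the outer edge of the tray's low front lip, 90 in front of the tray's centre, 9 over the underside (4 over the tray's floor). Axes as the tray
- mat: cork mat fixed on the counter, 220 (its x) x 150 (its y) x 4 thick. Origin: centre of its underside
- tub_left: grey open tub fixed to the counter on the left (+y) side, 220 (its x) x 190 (its y) x 120 high, walls and floor 5, no lid. Origin: centre of its underside; z up. Holds either the old cans or the cardboard
- tub_right: grey open tub fixed to the counter on the right (-y) side, 220 (its x) x 190 (its y) x 120 high, walls and floor 5, no lid. Origin: centre of its underside; z up. Holds either the old cans or the cardboard
- can_heap: two old blue cans like the loose ones, fixed on the floor of one of the tubs, the left or the right at random, heap about 110 x 90 x 52 high. Origin: middle of that tub's inner floor
- card_heap: brown cardboard (two roll cores and a small carton), fixed on the floor of the other tub, about 135 x 100 x 50 high. Origin: about the middle of that tub's inner floor
- can1_center (a point): centre of loose can 1: empty blue mini drinks can with bare metal ends, 52 diameter x 88 long, about 22 g, free to roll; its x is the can's axis
- can2_center (a point): centre of loose can 2: empty blue mini drinks can with bare metal ends, 52 diameter x 88 long, about 22 g, free to roll; its x is the can's axis
- can3_center (a point): centre of loose can 3: empty blue mini drinks can with bare metal ends, 52 diameter x 88 long, about 22 g, free to roll; its x is the can's axis
- can1: the same can 1; origin on its skin at mid-length (turns as it rolls), x along its axis
- can2: the same can 2; origin on its skin at mid-length (turns as it rolls), x along its axis
- can3: the same can 3; origin on its skin at mid-length (turns as it rolls), x along its axis
- teacup: bystander: white porcelain teacup, loose, 86 diameter x 62 high, between robot and mat; origin: centre of underside
- honey_pot: bystander: amber glass honey pot with lid, loose, 82 diameter x 115 high, beyond the mat; origin: centre of underside
- tablespoon: bystander: steel tablespoon 190 long lying beyond the mat; origin: underside, mid-length
- salt_cellar: bystander: small terracotta salt cellar, loose, 74 diameter x 45 high, beyond the mat; origin: centre of underside
Mind the look-alikes: they are no part of the job. Of the things that look like the tray, the smaller one is meant. What is shaped like the can2 but green is not meant.

How it is judged (in metres and radians):
On the way:
1. the tray is tipped by more than 20 degrees with its lip over, or within about 30 mm of, the tub that holds the old cans (angle between tray's own z axis and vertical above 0.35 rad and ((horizontal distance between can_heap and tub_left below 0.05 m and x of tray_lip in the frame of tub_left between -0.14 and 0.14 m and y of tray_lip in the frame of tub_left between -0.13 and 0.13 m) or (horizontal distance between can_heap and tub_right below 0.05 m and x of tray_lip in the frame of tub_right between -0.14 and 0.14 m and y of tray_lip in the frame of tub_right between -0.13 and 0.13 m))).
At the end, for the whole second after the job is handed in: All three loose cans lie at rest in the tub that holds the old cans (centres inside its walls and below its rim); the tray stands upright (within 3.4 degrees) and still on the cork mat, its centre within 45 mm of the mat's centre (((horizontal distance between can_heap and tub_left below 0.05 m and x of can1_center in the frame of tub_left between -0.105 and 0.105 m and y of can1_center in the frame of tub_left between -0.09 and 0.09 m and height (world z) of each of can1_center, can2_center, can3_center below 0.118 m and x of can2_center in the frame of tub_left between -0.105 and 0.105 m and y of can2_center in the frame of tub_left between -0.09 and 0.09 m and x of can3_center in the frame of tub_left between -0.105 and 0.105 m and y of can3_center in the frame of tub_left between -0.09 and 0.09 m) or (horizontal distance between can_heap and tub_right below 0.05 m and x of can1_center in the frame of tub_right between -0.105 and 0.105 m and y of can1_center in the frame of tub_right between -0.09 and 0.09 m and height (world z) of each of can1_center, can2_center, can3_center below 0.118 m and x of can2_center in the frame of tub_right between -0.105 and 0.105 m and y of can2_center in the frame of tub_right between -0.09 and 0.09 m and x of can3_center in the frame of tub_right between -0.105 and 0.105 m and y of can3_center in the frame of tub_right between -0.09 and 0.09 m)) and horizontal distance between tray and mat below 0.045 m and angle between tray's own z axis and vertical below 0.06 rad and height (world z) of tray below 0.012 m and linear speed of tray below 0.03 m/s and linear speed of each of can1, can2, can3 below 0.05 m/s); the robot touches nothing.
It fails at once if the teacup is shifted by more than 40 mm or tipped over (distance of teacup from where it was at the start of the episode above 0.04 m or angle between teacup's own z axis and vertical above 0.4 rad).
It fails at once if the honey pot is shifted by more than 40 mm or tipped over (distance of honey_pot from where it was at the start of the episode above 0.04 m or angle between honey_pot's own z axis and vertical above 0.4 rad).
It fails at once if the tablespoon is shifted by more than 40 mm or tipped over (distance of tablespoon from where it was at the start of the episode above 0.04 m).
It fails at once if the salt cellar is shifted by more than 40 mm or tipped over (distance of salt_cellar from where it was at the start of the episode above 0.04 m or angle between salt_cellar's own z axis and vertical above 0.4 rad).
It fails at once if the tray bangs down on the mat (over 60 N) (contact force between tray and mat above 60 N).
It also fails if it takes over 61 s, if anything falls off the work surface, if the arm or the gripper's body presses on something with over 40 N, if the wrist force passes 120 N, or if a joint passes its speed limit or range.

ROBOT

A 6-joint arm with a two-finger parallel gripper is mounted at the origin on the work surface. World frame = base frame: x ahead of the robot, y to its left, z up, the work surface at z = 0. Lengths are in m, angles in degrees, forces in N, time in s.
With the tool pointing down it reaches from about 0.35 to 0.875 m from the base axis. Payload 4.2 kg.
Tool frame: the origin (TCP) lies on the centre line of the jaws, within the pads' length; the fingertips stand ctrl.tips_ahead ahead of it and the grasp point (between the pads) lies 2 mm behind it (ctrl.tips_ahead is the distance from the TCP to the fingertips, in m); z points along the fingers, y is the line along which they close (so a half turn about z gives the same grasp; the last joint's range is limited). The gripper opens to 85 mm and grips with 20 to 120 N. Pads are 22 mm wide; open, the fingers measure 114 mm over their backs; the gripper's body (76 mm by 85 mm) begins 54 mm behind the grasp point. The pads swing forward as they close: fully open they stand 13 mm farther back than shut.
Start: joints at [90.562, 22.042, 0.453, 0, -68.411, -14.817], TCP at [0.154, 0.606, 0.248] pointing down, gripper open.
Joint ranges: [-179.83, 179.83], [-69.29, 118.12], [-61.27, 80.66], [-181.25, 117.63], [-171.15, -9.14], [-177.46, 177.46]. Speed limits (degrees/s): [159.86, 159.86, 180, 180, 180, 180].

INTERFACE

Orientations are given as a 3x3 rotation matrix whose columns are the frame's x, y, z axes.
In Python, from cell import ctrl gives the robot as it stands. Calls block until the motion is done:
- ctrl.movep(position, orientation): joint-space move of the TCP to a pose.
- ctrl.move_straight(position, frame=None, vel=0.15): straight line of the TCP; frame=None keeps the orientation; vel is the mean speed in m/s.
- ctrl.set_joints(angles): joint-space move.
- ctrl.gripper_open() and ctrl.grasp(strength=None): open the fingers fully, or close them until they stop; strength is the grip in N (None keeps the last).
- ctrl.sleep(seconds).
- ctrl.solve_ik(position, orientation): joint angles nearest the present ones, or None.
- ctrl.snapshot(name): name is "scene" or "top" or "wrist"; returns the picture (400x640x3 uint8, red, green, blue); there is no depth.
- ctrl.get_calibration(name): a dict with "fx", "fy", "cx", "cy" (pixels), "camera_from_world" (4x4, takes a point from world to camera coordinates); the wrist camera has in their place "mount" (4x4, takes a point from camera to tool coordinates, whose origin is the TCP and whose axes are the flange's). Camera axes: x right, y up, looking along -z (the intrinsics and any distortion apply to the point x, -y, -z); pixel columns grow to the right and rows downward; lengths in m; the calibration is good to about 2 mm. A picture is of the moment at which its call begins: read the wrist's pose just before it. get_calibration takes no time and is no camera call.
A pose or a line that the arm cannot do raises ctrl.Unreachable and nothing moves.
- ctrl.finish_job(): hands the job in, once; it reports no verdict.
Trained networks look in the newest picture that a camera, given by its name, has taken for a name from the list of things; names that differ only in an ending like _2 or _b are one class to them, and where a whole thing is asked for, a point or a joint stands for the part that bears it (a point fixed in the world has none). Each returns a list of dicts, best first, with "p" (0 to 1); they miss things now and then, are a little off and sometimes report something else, mostly with a low value. They report only what shows in the picture. A call takes as long as a camera call. They do not tell look-alikes from the thing itself.
- ctrl.search_frame(camera, thing): "position" ([column, row] in pixels, amid what is visible of it).
- ctrl.mark_of(camera, thing): "position" ([column, row] in pixels: a listed point, or the origin of a listed thing).
Readings, each from a call of its own:
- ctrl.get_t(): time.
- ctrl.get_qpos(): joint angles.
- ctrl.get_dq(): joint speeds.
- ctrl.get_tau(): joint torques, N m.
- ctrl.get_eef_pos(): TCP position.
- ctrl.get_ee_rot(): TCP orientation.
- ctrl.get_force(): force on the tool from outside, world axes, zero at the start.
- ctrl.get_wrist_torque(): the same for the moment, N m.
- ctrl.get_width(): finger opening in m.
Only numpy, scipy, OpenCV 4.12 (cv2) and the standard library are available. Lean on these libraries where they do the work, as an engineer would, in place of code of your own. Each camera call takes 0.05 s, during which the arm holds its last target. There are 200 camera calls.

## Working session

There is one attempt and no reset: what is moved stays moved. The work goes in short steps, each a Python script; the robot and the scene stay as the last script left them, time stands still between calls to the robot, and variables do not carry over. Pictures are saved under pics/ and viewed, on a budget of 10 in all, crops included, one or two more only if the job needs it, and the job is handed in when it is done.

```bash
mkdir -p pics; ls; cat > h.py <<'E'
import numpy as np, cv2
from cell import ctrl
def pix2z(cam,uv,z):
    c=ctrl.get_calibration(cam); T=np.array(c["camera_from_world"]); 
    d=np.array([(uv[0]-c["cx"])/c["fx"],-(uv[1]-c["cy"])/c["fy"],-1.])
    R=T[:3,:3]; o=-R.T@T[:3,3]; w=R.T@d
    return o+w*(z-o[2])/w[2]
def save(cam,n):
    im=np.array(ctrl.snapshot(cam)); cv2.imwrite(f"pics/{n}.png",im[:,:,::-1]); return im
E
python3 - <<'E'
from h import *
for c in ("scene","top"):
    save(c,c+"0"); print(c,{k:v for k,v in ctrl.get_calibration(c).items() if k!="camera_from_world"})
Z=dict(tray=.004,tray_grip=.108,tray_lip=.013,mat=0,tub_left=0,tub_right=0,can_heap=.005,card_heap=.005,can1_center=.035,teacup=0,honey_pot=0,tablespoon=0,salt_cellar=0)
for t,z in Z.items():
  for c in ("scene","top"):
    for r in ctrl.mark_of(c,t)[:4]:
        print(t,c,round(r["p"],2),np.round(r["position"],0),np.round(pix2z(c,r["position"],z),3))
print(ctrl.get_t(),ctrl.tips_ahead)
E
```

```text
pics
scene {'fx': 519.9940248692611, 'fy': 519.9940248692611, 'cx': 331.6023869326474, 'cy': 200.0858717112792}
top {'fx': 421.3622396253435, 'fy': 421.3622396253435, 'cx': 309.1110640729312, 'cy': 198.88980649951304}
tray scene 0.95 [311. 226.] [ 0.568 -0.019  0.004]
tray scene 0.58 [456. 254.] [0.246 0.284 0.004]
tray top 0.74 [325. 186.] [ 0.56  -0.022  0.004]
tray top 0.59 [204. 310.] [0.243 0.289 0.004]
tray_grip scene 0.92 [456. 208.] [0.207 0.21  0.108]
tray_grip scene 0.59 [308. 199.] [ 0.576 -0.025  0.108]
tray_grip scene 0.25 [309. 228.] [0.629 0.096 0.108]
tray_grip top 0.79 [328. 167.] [ 0.593 -0.023  0.108]
tray_grip top 0.74 [322. 203.] [ 0.507 -0.008  0.108]
tray_grip top 0.73 [200. 325.] [0.227 0.272 0.108]
tray_grip top 0.37 [323.  99.] [ 0.759 -0.013  0.108]
tray_lip scene 0.93 [497. 276.] [0.207 0.414 0.013]
tray_lip scene 0.64 [339. 222.] [0.488 0.011 0.013]
tray_lip scene 0.23 [295. 220.] [ 0.604 -0.056  0.013]
tray_lip top 0.86 [150. 322.] [0.215 0.421 0.013]
tray_lip top 0.71 [320. 216.] [ 0.482 -0.006  0.013]
tray_lip top 0.5 [324. 183.] [ 0.567 -0.018  0.013]
[... 565 characters left out ...]
19  0.035]
can1_center top 0.89 [319. 205.] [ 0.509 -0.006  0.035]
teacup scene 0.7 [370. 220.] [0.386 0.033 0.   ]
teacup top 0.63 [390. 121.] [ 0.734 -0.196  0.   ]
teacup top 0.59 [312. 258.] [0.372 0.014 0.   ]
teacup top 0.27 [209. 189.] [0.553 0.282 0.   ]
honey_pot scene 0.71 [277. 295.] [0.771 0.191 0.   ]
honey_pot top 0.77 [248. 109.] [0.768 0.183 0.   ]
honey_pot top 0.59 [316. 214.] [0.488 0.003 0.   ]
honey_pot top 0.56 [329. 181.] [ 0.573 -0.033  0.   ]
honey_pot top 0.33 [330. 162.] [ 0.624 -0.035  0.   ]
tablespoon top 0.84 [322.  99.] [ 0.795 -0.017  0.   ]
salt_cellar scene 0.68 [243. 210.] [ 0.727 -0.193  0.   ]
salt_cellar top 0.5 [247. 106.] [0.775 0.184 0.   ]
1.4 0.017
```

View pics/top0.png

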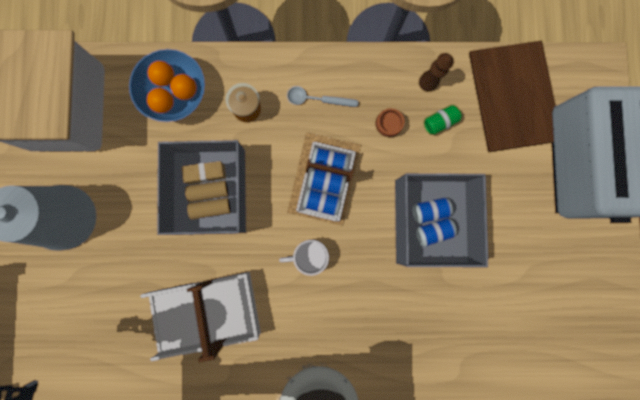

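View pics/scene0.png

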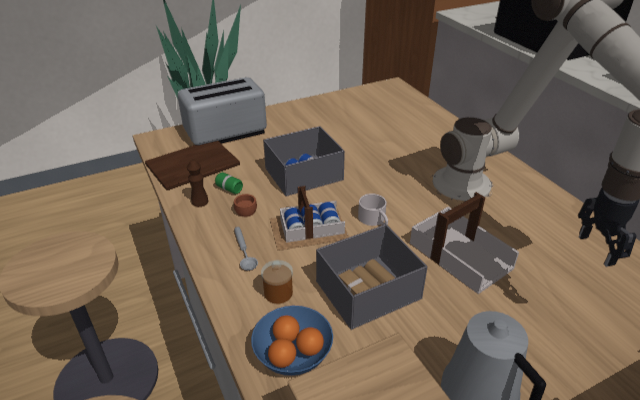

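The top view shows the small tray with three blue cans on its mat at about (325,186). The old cans are in the right tub at (436,222) and the cardboard is in the left tub. The large tray at (204,318) and the green can at (442,119) are the decoys. Next I'll hover above the handle and refine the pose with the wrist camera.

```bash
cat >> h.py <<'E'
def Rz(a): a=np.radians(a); return np.array([[np.cos(a),-np.sin(a),0],[np.sin(a),np.cos(a),0],[0,0,1.]])
def Ry(a): a=np.radians(a); return np.array([[np.cos(a),0,np.sin(a)],[0,1,0],[-np.sin(a),0,np.cos(a)]])
# tool frame in tray frame: tool y along +-tray x, z down
S=1
def tool(yaw,tilt=0,s=None):
    s=s or S
    # tray rotation: tilt>0 = front(-x) down, back up
    Rt=Rz(yaw)@Ry(-tilt)
    return Rt, Rt@np.array([[0,s,0],[s,0,0],[0,0,-1.]])
def wray(uv,z,P,R):
    c=ctrl.get_calibration("wrist"); M=np.array(c["mount"])
    d=np.array([(uv[0]-c["cx"])/c["fx"],-(uv[1]-c["cy"])/c["fy"],-1.])
    o=P+R@M[:3,3]; w=R@M[:3,:3]@d
    return o+w*(z-o[2])/w[2]
E
python3 - <<'E'
from h import *
for s in (1,-1):
    for p,y,t in (((.587,-.022,.32),-10,0),((.587,-.022,.108),-10,0),((.49,-.29,.265),2,55)):
        q=ctrl.solve_ik(np.array(p),tool(y,t,s)[1]); print(s,None if q is None else np.round(q,0))
E
```

```text
1 [ 14.  16.   2.   0. -76. 156.]
1 [ 14.  26. -15.   0. -49. 156.]
1 [-38.   6. -18. -62. -37. -98.]
-1 [ 14.  16.   2.   0. -76. -24.]
-1 [ 14.  26. -15.   0. -49. -24.]
-1 [-38.   6. -18. -62. -37.  82.]
```

```bash
sed -i 's/^S=1/S=-1/' h.py; python3 - <<'E'
from h import *
ctrl.gripper_open()
p=np.array(ctrl.get_eef_pos()); ctrl.move_straight(p+[0,0,.12],vel=.25)
ctrl.movep(np.array([.587,-.022,.30]),tool(-10)[1])
P=np.array(ctrl.get_eef_pos()); R=np.array(ctrl.get_ee_rot())
save("wrist","w0"); print(P,ctrl.get_t())
for t,z in dict(tray=.004,tray_grip=.108,tray_lip=.013,mat=0).items():
    for r in ctrl.mark_of("wrist",t)[:3]:
        print(t,round(r["p"],2),np.round(r["position"],0),np.round(wray(r["position"],z,P,R),4))
# tub yaw candidates & path continuity from here
qs=[]
for p,y,t in (((.587,-.022,.25),-10,0),((.52,-.29,.27),2,0),((.49,-.29,.265),2,20),((.49,-.29,.265),2,40),((.49,-.29,.265),2,60)):
    q=ctrl.solve_ik(np.array(p),tool(y,t)[1]); print(None if q is None else np.round(q,0))
E
```

```text
[ 0.58711428 -0.02123014  0.30005458] 5.0
tray 0.87 [332. 155.] [ 0.5722 -0.0226  0.004 ]
tray 0.84 [576. 310.] [0.2406 0.2811 0.004 ]
tray_grip 0.91 [322. 174.] [ 0.5858 -0.0254  0.108 ]
tray_lip 0.75 [405. 166.] [0.4821 0.0061 0.013 ]
tray_lip 0.72 [230. 309.] [0.7624 0.18   0.013 ]
tray_lip 0.57 [589. 379.] [0.2157 0.4154 0.013 ]
mat 0.56 [385. 162.] [ 0.5049 -0.0006  0.    ]
mat 0.17 [293. 162.] [ 0.6249 -0.0221  0.    ]
[ 14.  18.  -5.   0. -67. -24.]
[-14.  18.  -2.   0. -70.  16.]
[-18.   9. -14.  -9. -48.  25.]
[-25.   5. -18. -32. -34.  48.]
[-43.   7. -18. -72. -40.  94.]
```

View pics/w0.png

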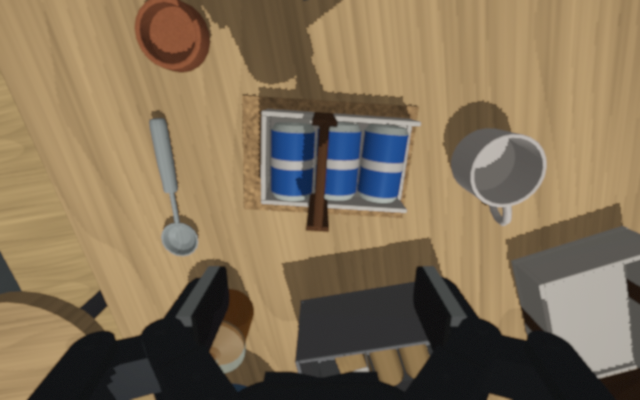

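The wrist picture shows the tray at (335,160) with the handle bar running from (324,119) to (317,218), and the mat corners at (245,95), (245,208) and (415,107). I'll get the yaw from the bar ends and the rims.

```bash
python3 - <<'E'
from h import *
P=np.array(ctrl.get_eef_pos()); R=np.array(ctrl.get_ee_rot())
W=lambda u,z: wray(u,z,P,R)
def yaw(d): return np.degrees(np.arctan2(d[1],d[0]))
a,b=W((324,119),.122),W((317,218),.122); print("bar",a,b,(a+b)/2,yaw(b-a)-90, np.linalg.norm(b-a))
a,b=W((265,113),.049),W((418,124),.049); print("far side",a,b,yaw(a-b))
a,b=W((262,203),.049),W((404,210),.049); print("near side",a,b,yaw(a-b))
m=[W(u,.004) for u in ((245,95),(245,208),(415,107))]; print("mat",m,yaw(m[1]-m[0])-90,yaw(m[0]-m[2]),"c",(m[1]+m[2])/2)
# top view mat corners
m=[pix2z("top",u,.004) for u in ((308,135),(360,144),(342,222),(290,213))]; print("mat top",np.round(m,3),"c",np.mean(m,0),yaw(m[0]-m[3]))
m=[pix2z("top",u,.12) for u in ((398,176),(487,174),(488,266),(398,267))]; print("tubR",np.round(m,3),"c",np.mean(m,0),yaw(m[0]-m[3]),yaw(m[0]-m[1])-90)
E
```

```text
bar [ 0.57435587 -0.07900733  0.122     ] [0.59774612 0.01484864 0.122     ] [ 0.586051   -0.03207935  0.122     ] -13.993869726383522 0.09672665886898583
far side [ 0.63858352 -0.09114156  0.049     ] [ 0.47097072 -0.04934958  0.049     ] -14.000455470267106
near side [0.66653711 0.01206057 0.049     ] [0.49613079 0.05140132 0.049     ] -12.999792082927605
mat [array([ 0.66578497, -0.11488569,  0.004     ]), array([0.70248468, 0.02884236, 0.004     ]), array([ 0.46083331, -0.0642893 ,  0.004     ])] -14.323915266007319 -13.867326720491604 c [ 0.58165899 -0.01772347  0.004     ]
mat top [[ 0.697  0.022  0.004]
 [ 0.672 -0.115  0.004]
 [ 0.466 -0.065  0.004]
 [ 0.49   0.07   0.004]] c [ 0.58106026 -0.0220483   0.004     ] -12.997125322588877
tubR [[ 0.57  -0.188  0.12 ]
 [ 0.574 -0.399  0.12 ]
 [ 0.359 -0.393  0.12 ]
 [ 0.358 -0.183  0.12 ]] c [ 0.46509906 -0.29072158  0.12      ] -1.3019580960134227 1.1604915716938677
```

```bash
python3 - <<'E'
from h import *
g=np.array([.587,-.025,.104]); R=tool(-14)[1]
ctrl.move_straight(g+[0,0,.10],R,vel=.2)
ctrl.move_straight(g,R,vel=.12)
print("F",ctrl.get_force())
ctrl.grasp(80); print("w",ctrl.get_width(),ctrl.get_eef_pos(),ctrl.get_force())
ctrl.move_straight(g+[0,0,.03],R,vel=.06); ctrl.sleep(.3)
print("w",ctrl.get_width(),ctrl.get_force(),ctrl.get_wrist_torque(),ctrl.get_t())
save("scene","s1")
E
```

```text
F [-0.7317408  -0.60213321 -0.41999397]
w 0.008899211926749235 [ 0.58714244 -0.02496239  0.10423513] [-0.02901735  0.83926489  2.37118254]
w 0.00903616379213462 [ 0.26770694 -0.0468357  -3.22975811] [ 0.03705223 -0.03112969  0.05357656] 8.45
```

View pics/s1.png

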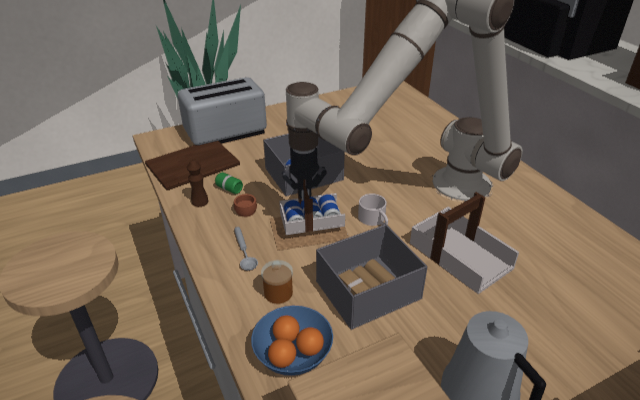

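```bash
cat >> h.py <<'E'
def tcp(lip,yaw,tilt):
    Rt,R=tool(yaw,tilt); return np.array(lip)+Rt@np.array([.11,0,.091]),R
LIP=np.array([.518,-.292,.155])
E
python3 - <<'E'
from h import *
p=np.array(ctrl.get_eef_pos())
qs=[ctrl.solve_ik(*tcp(LIP,0,t)) for t in range(0,66,6)]
for q in qs: print(None if q is None else np.round(q,0))
assert all(q is not None for q in qs)
ctrl.move_straight([p[0],p[1],.29],vel=.15)
a,R=tcp(LIP,0,0)
ctrl.move_straight(a+[0,0,.04],R,vel=.13)
ctrl.move_straight(a,R,vel=.1)
ctrl.sleep(.2); save("top","t2"); print(ctrl.get_eef_pos(),ctrl.get_width(),ctrl.get_force(),ctrl.get_t())
for t in ("tray_lip","can1_center"): print(t,[(round(r["p"],2),np.round(pix2z("top",r["position"],.155 if t=="tray_lip" else .18),3)) for r in ctrl.mark_of("top",t)[:4]])
E
```

```text
[-12.  29.  11.   0. -72.  12.]
[-12.  25.   7.  -1. -66.  13.]
[-13.  21.   2.  -3. -59.  14.]
[-14.  18.  -2.  -5. -53.  17.]
[-15.  14.  -6.  -8. -47.  20.]
[-17.  11.  -9. -13. -41.  24.]
[-19.   9. -12. -19. -36.  31.]
[-22.   7. -14. -27. -32.  40.]
[-26.   5. -15. -39. -31.  53.]
[-32.   4. -16. -53. -33.  69.]
[-40.   4. -17. -67. -37.  85.]
[ 0.62831178 -0.29213372  0.24697747] 0.009335049350505862 [ 0.48553029  0.53297339 -2.98629628] 12.7167
tray_lip [(0.78, array([ 0.522, -0.296,  0.155])), (0.49, array([0.538, 0.246, 0.155])), (0.31, array([ 0.571, -0.014,  0.155]))]
can1_center [(0.9, array([ 0.557, -0.295,  0.18 ]))]
```

View pics/t2.png

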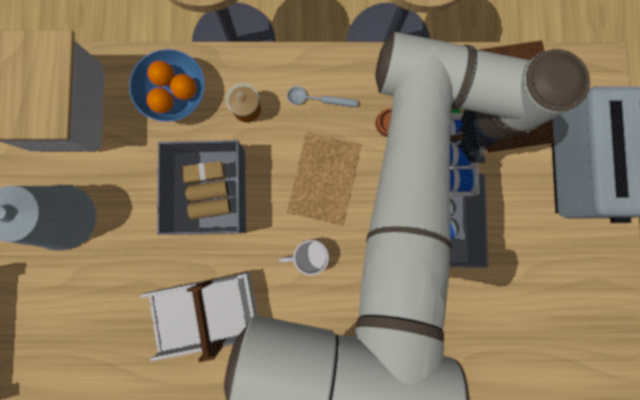

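The tray is level with its lip over the right tub; the network puts the lip at (0.522, -0.296), as planned. The mat is free, with corners at about (306,134), (361,145), (343,223) and (289,213). Now I'll tip it.

```bash
python3 - <<'E'
from h import *
for t in list(range(6,31,6))+list(range(34,55,4)):
    ctrl.move_straight(*tcp(LIP,0,t),vel=.06 if t<31 else .04)
    if t>=30: print(t,np.round(ctrl.get_force(),2),ctrl.get_t())
ctrl.sleep(1.0); print(np.round(ctrl.get_force(),2),ctrl.get_width(),ctrl.get_t())
im=np.vstack([save("scene","s3")[100:300,150:550],save("top","t3")[120:320,300:640][:, :].repeat(1,0)[:, :340] if 0 else np.pad(save("top","t3b")[100:300,300:640],((0,0),(0,60),(0,0)))])
cv2.imwrite("pics/c3.png",cv2.resize(im[:,:,::-1],None,fx=1.5,fy=1.5))
E
```

```text
30 [ 0.67  1.64 -1.56] 14.8167
34 [ 0.43  0.36 -2.22] 15.2167
38 [-0.05  0.8  -3.05] 15.6167
42 [-0.24 -0.11 -2.4 ] 16.0167
46 [ 0.34  0.37 -2.7 ] 16.4167
50 [-0.12  0.03 -2.14] 16.8167
54 [ 0.29 -0.75 -1.52] 17.2167
[ 0.33 -0.44 -2.01] 0.009010389340568681 18.2167
```

View pics/c3.png

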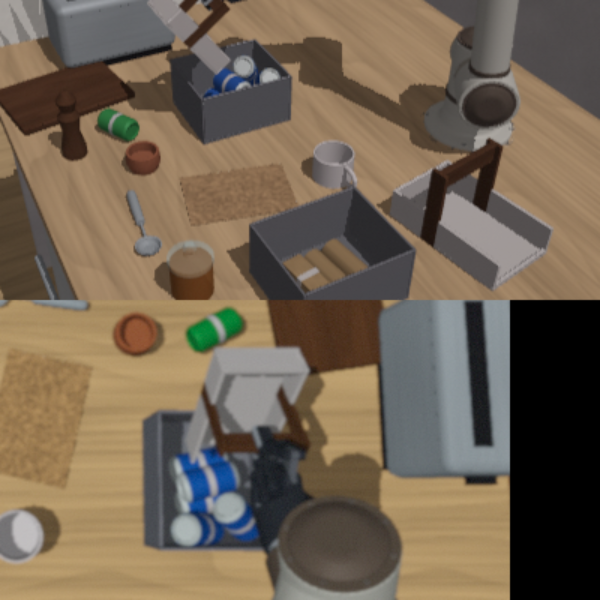

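The tray is empty and the cans are in the tub. I'll lift straight up, level the tray, move it over the mat, and check the tub from there.

```bash
python3 - <<'E'
from h import *
L=LIP+[0,0,.07]
ctrl.move_straight(tcp(L,0,54)[0],vel=.08)
for t in range(48,-1,-6): ctrl.move_straight(*tcp(L,0,t),vel=.08)
Rt,R=tool(-14); M=np.array([.581,-.020,.004])
g=M+Rt@np.array([.02,0,.100])
ctrl.move_straight(g+[0,0,.16],R,vel=.15); ctrl.sleep(.3)
print(ctrl.get_t(),ctrl.get_force(),ctrl.get_width())
im=np.vstack([save("scene","s4")[100:300,150:550],np.pad(save("top","t4")[100:300,300:640],((0,0),(0,60),(0,0)))])
cv2.imwrite("pics/c4.png",cv2.resize(im[:,:,::-1],None,fx=1.5,fy=1.5))
for c in ("top","scene"):
  for t in ("can1_center","can_heap"):
    print(c,t,[(round(r["p"],2),np.round(r["position"]),np.round(pix2z(c,r["position"],.08),3)) for r in ctrl.mark_of(c,t)])
  print(c,[(round(r["p"],2),np.round(pix2z(c,r["position"],.004),3)) for r in ctrl.mark_of(c,"mat")])
E
```

```text
24.6167 [-0.28204914  0.15917733 -3.24108165] 0.008908568443472408
top can1_center [(0.65, array([441., 222.]), array([ 0.462, -0.298,  0.08 ])), (0.35, array([212., 191.]), array([0.541, 0.258, 0.08 ])), (0.29, array([459., 244.]), array([ 0.41 , -0.341,  0.08 ]))]
top can_heap [(0.57, array([430., 222.]), array([ 0.463, -0.272,  0.08 ]))]
top []
scene can1_center [(0.48, array([305., 154.]), array([ 0.458, -0.294,  0.08 ]))]
scene can_heap []
scene [(0.6, array([ 0.576, -0.007,  0.004])), (0.58, array([ 0.723, -0.188,  0.004])), (0.4, array([ 0.332, -0.375,  0.004])), (0.22, array([0.385, 0.039, 0.004]))]
```

View pics/c4.png

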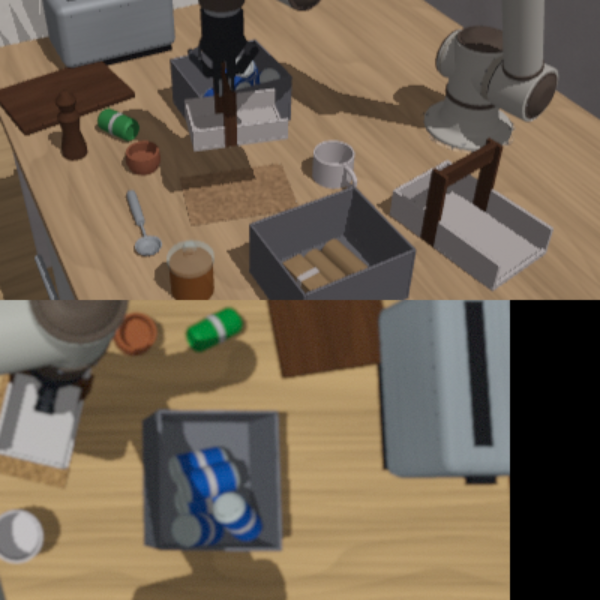

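```bash
python3 - <<'E'
from h import *
Rt,R=tool(-14); M=np.array([.581,-.020,.004])
g=M+Rt@np.array([.02,0,.100])
ctrl.move_straight(g+[0,0,.02],vel=.1); ctrl.sleep(.3); f0=ctrl.get_force()[2]
for dz in np.arange(.014,-.006,-.002):
    ctrl.move_straight(g+[0,0,dz],vel=.03); f=np.mean([ctrl.get_force()[2] for _ in range(3)])
    if f-f0>2.5: break
print(dz,f0,f,ctrl.get_t())
ctrl.gripper_open(); ctrl.sleep(.3)
ctrl.move_straight(g+[0,0,.12],vel=.1)
ctrl.movep(np.array([.55,-.15,.38]),tool(-14)[1])
save("wrist","w5");print(ctrl.get_t())
E
```

```text
-0.002 -3.3264004254628072 7.502717437407548 29.2167
32.5
```

View pics/w5.png

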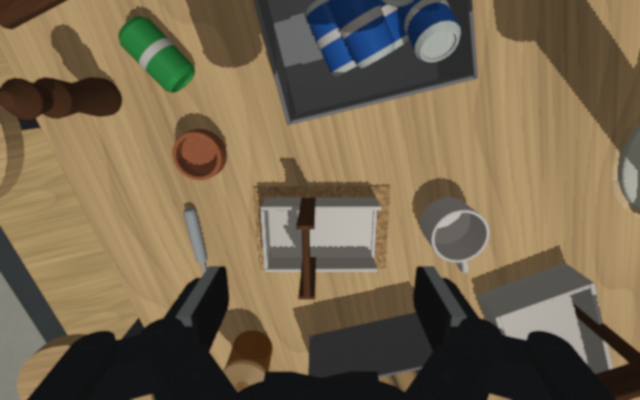

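The tray stands upright, empty and centred on its mat at (320,232). Now a closer look into the tub to count the cans and check their heights.

```bash
python3 - <<'E'
from h import *
ctrl.movep(np.array([.47,-.40,.40]),tool(-14)[1])
P=np.array(ctrl.get_eef_pos()); R=np.array(ctrl.get_ee_rot())
save("wrist","w6");print(ctrl.get_t())
for r in ctrl.mark_of("wrist","can1_center"): print(round(r["p"],2),np.round(r["position"]),np.round(wray(r["position"],.08,P,R),3))
E
```

```text
33.575
0.74 [342. 221.] [ 0.464 -0.295  0.08 ]
0.49 [396. 216.] [ 0.386 -0.284  0.08 ]
```

View pics/w6.png

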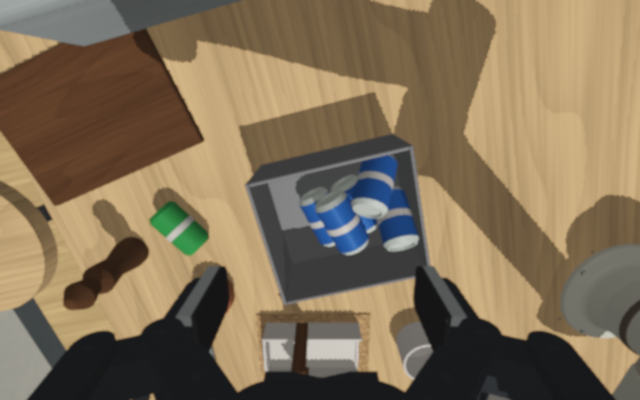

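```bash
python3 - <<'E'
from h import *
P=np.array(ctrl.get_eef_pos()); R=np.array(ctrl.get_ee_rot())
im=save("top","t7")[165:275,390:500]; im2=save("wrist","w7")[130:310,240:440]
cv2.imwrite("pics/c7.png",np.hstack([cv2.resize(im,(400,400),interpolation=2),cv2.resize(im2,(400,400),interpolation=2)])[:,:,::-1])
for n,w,t in (("slanted",(375,183),(458,242)),):
    for z in (.06,.08,.10,.12,.14): print(n,z,np.round(wray(w,z,P,R)[:2],3),np.round(pix2z("top",t,z)[:2],3))
E
```

```text
slanted 0.06 [ 0.404 -0.334] [ 0.414 -0.347]
slanted 0.08 [ 0.406 -0.341] [ 0.414 -0.339]
slanted 0.1 [ 0.408 -0.347] [ 0.414 -0.332]
slanted 0.12 [ 0.41  -0.353] [ 0.415 -0.325]
slanted 0.14 [ 0.412 -0.359] [ 0.415 -0.317]
```

View pics/c7.png

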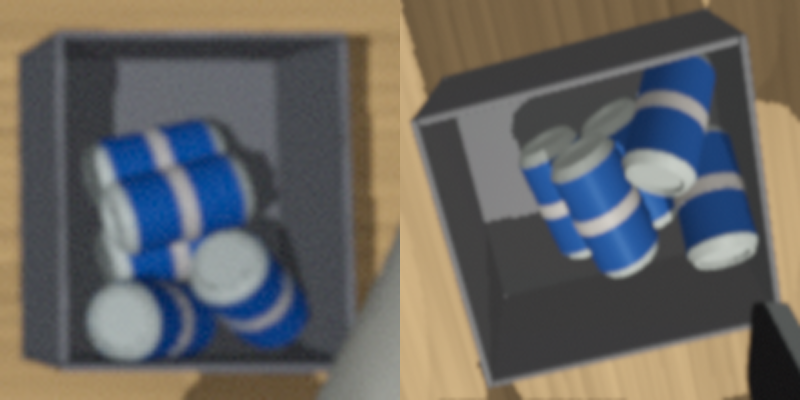

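```bash
python3 - <<'E'
from h import *
ctrl.snapshot("scene"); ctrl.snapshot("top")
for t,z in (("tray",.004),("teacup",0),("honey_pot",0),("salt_cellar",0),("tablespoon",0)):
  for c in ("scene","top"): print(t,c,[np.round(pix2z(c,r["position"],z)[:2],3) for r in ctrl.mark_of(c,t)[:2]])
print(ctrl.get_t()); ctrl.finish_job()
E
```

```text
tray scene [array([ 0.589, -0.006]), array([0.241, 0.293])]
tray top [array([ 0.388, -0.327]), array([0.24 , 0.284])]
teacup scene [array([0.377, 0.034])]
teacup top [array([0.372, 0.013])]
honey_pot scene [array([0.771, 0.192])]
honey_pot top [array([0.771, 0.18 ]), array([ 0.578, -0.023])]
salt_cellar scene [array([ 0.73 , -0.192])]
salt_cellar top [array([ 0.732, -0.195])]
tablespoon scene [array([ 0.565, -0.023]), array([ 0.786, -0.025])]
tablespoon top [array([ 0.793, -0.013])]
34.325
the job is handed in; nothing more can be done
```

I picked up the small white tray by its handle and tipped it about 54° lip-first over the right tub, which holds the old cans. I then put the empty tray back on its mat, let go, moved the arm clear and handed the job in at 34.3 s. I get no verdict back.

**Cans:** The last close pictures show five cans in the right tub: the two old ones and all three loose ones. One loose can leans across the others. I estimated its centre at about 0.06–0.08 m, below the 0.118 m limit. The cans looked the same in pictures taken several seconds apart, so they appear to be at rest.

**Tray:** It is upright and empty in the middle of the mat in the wrist picture. I aimed for (0.581, -0.020), and the scene camera's last reading was (0.589, -0.006). The set-down registered about 11 N, well under the 60 N limit.

**Other things:** The teacup, honey pot, salt cellar and tablespoon read within about 1 cm of where they started.

**Checks that disagreed:**
- In the last top picture the network did not find the tray. Its best match, (0.388, -0.327), was inside the tub, so I relied on the wrist and scene views.
- The wrist force read about -3.2 N with the tray full and again with it empty. I put this down to sensor noise, because the pictures show the tray empty.

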